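# Push a row of driver cases home in the assembly channel and lock it

## Task

Three potted driver cases stand side by side, touching, in the aluminium assembly channel. Push them along the channel from the rear as one closed row until the row is fully home against the end stop, then push the pivoting keeper arm round until it lies square across the channel behind the row. Only push: do not lift or tip the cases or open up the row, and leave the tub, the solder spool and the screwdriver alone.

Things in the scene. Friction and masses are not known exactly. Their poses are not given: they have to be found in the camera images.
- channel: Fixed aluminium channel, 400 mm along its x, 121 mm along its y. Origin: centre of its underside on the bench; +x runs to the end stop (robot's left), +y is the side nearer the robot, z up. Floor top at 6 mm; walls 10 mm thick, tops at 24 mm, 101 mm apart inside (2 mm play each side of a case). Open at x = -200 mm. Row home: its rear face at x = +7 mm, rearmost case's centre at x = +35 mm.
- stop_face (a point): Middle of the end stop's face that the row must meet, 30 mm above the bench, at channel (175, 0, 30) mm. The stop is a fixed steel block 101 mm wide, its top 52 mm above the bench. The row starts 50 to 110 mm short of it; case_a is nearest the stop, case_c rearmost.
- case_a: Case nearest the stop. Potted driver case, a finned bare-aluminium box, 97 mm across the channel x 56 mm along it x 66 mm high. Origin at the centre of its underside; its own x axis is its 97 mm length (lying across the channel), z up. About 0.34 kg (hidden, 0.25 to 0.46). Ordinary sliding friction.
- case_b: Middle case. Potted driver case, a finned bare-aluminium box, 97 mm across the channel x 56 mm along it x 66 mm high. Origin at the centre of its underside; its own x axis is its 97 mm length (lying across the channel), z up. About 0.34 kg (hidden, 0.25 to 0.46). Ordinary sliding friction.
- case_c: Rearmost case. Potted driver case, a finned bare-aluminium box, 97 mm across the channel x 56 mm along it x 66 mm high. Origin at the centre of its underside; its own x axis is its 97 mm length (lying across the channel), z up. About 0.34 kg (hidden, 0.25 to 0.46). Ordinary sliding friction.
- keeper (a joint): Angle (rad) of the keeper, a steel arm on an upright pivot on the near wall. 0 = pointing back along that wall (channel -x); positive = anticlockwise from above, inward over the channel; 1.571 (limit) = square across, pointing to channel -y, 4 mm behind a row that is home. Starts open at -0.45 to -0.05. A row not home blocks it. Light friction (about 1 N at the tab) holds it.
- keeper_pivot (a point): Pivot axis of the keeper, at channel (-3, 60, 24.5) mm, at the underside of the arm. The arm is 100 mm long from here, 12 mm wide, and its bar lies 26 to 36 mm above the bench, above the walls.
- keeper_tab (a point): Centre of the upright finger tab on the keeper arm: plate 26 mm along the arm, 8 mm thick across it, reaching from 34 to 78 mm above the bench; its centre is 78 mm from the pivot axis, 56 mm above the bench. Site x axis points along the arm from tip to pivot. Push its robot side to turn the arm inward.
- tub: Bystander: round yellow tub of hardware, 68 mm dia, 36 mm high, beyond the far wall. Origin at the centre of its underside.
- spool: Bystander: solder spool, 60 mm dia, 47 mm high, standing beyond the far wall. Origin at the centre of its underside.
- screwdriver: Bystander: screwdriver 195 mm long, lying on the bench on the robot's side of the channel near its stop end. Origin at the middle of its length, on the bench.
There are look-alikes about, which are no part of the job. Leave any blue look-alike of the case_c alone.

How it is judged:
By the outcome, as a careful person would: the job done as asked, in the order asked, and still so for the second after the job is handed in, with the robot touching nothing.
It also fails if it takes over 59 s, if anything falls off the work surface, if the arm or the gripper's body presses on something with over 40 N, if the wrist force passes 120 N, or if a joint passes its speed limit or range.

## Robot

A 6-joint arm with a two-finger parallel gripper is mounted at the origin on a cart in front of the work surface, level with it; the furniture and walls round the work are solid. World frame = base frame: x ahead of the robot, y to its left, z up, the work surface at z = 0. Lengths are in mm, angles in rad, forces in N, time in s.
With the tool pointing down it reaches from about 325 to 875 mm from the base axis. Payload 4.4 kg.
Tool frame: the origin (TCP) lies on the centre line of the jaws, within the pads' length; the fingertips stand ahead of it and the grasp point (between the pads) lies 6 mm ahead of it (ctrl.tcp_to_tips is the z of the fingertips in the tool frame, in mm); z points along the fingers, y is the line along which they close (so a half turn about z gives the same grasp; the last joint's range is limited). The gripper opens to 85 mm and grips with 20 to 120 N. Pads are 22 mm wide; open, the fingers measure 114 mm over their backs; the gripper's body (76 mm by 85 mm) begins 54 mm behind the grasp point. The pads swing forward as they close: fully open they stand 13 mm farther back than shut.
Start: joints at [1.06, 0.207, 1.542, -0, 1.393, -0.15], TCP at [202.998, 537.977, 227.782] pointing down, gripper open.
Joint ranges: [-2.73, 2.73], [-0.86, 2.22], [0.23, 2.46], [-1.11, 4.25], [0.08, 2.63], [-2.82, 2.82]. Speed limits (rad/s): [2.79, 2.79, 3.14, 3.14, 3.14, 3.14].

## Interface

Orientations are given as a 3x3 rotation matrix whose columns are the frame's x, y, z axes.
In Python, from plant import ctrl, sensors, optics gives the robot as it stands. Calls block until the motion is done:
- ctrl.move_ptp(position, orientation): joint-space move of the TCP to a pose.
- ctrl.move_l(position, rot=None, vel=150, threshold=None): straight line of the TCP; rot=None keeps the orientation; vel is the mean speed in mm/s. With threshold (N) it stops when the force on the tool has changed by that much, and returns True; else False.
- ctrl.set_joints(angles): joint-space move.
- ctrl.gripper_to(opening, force=None): finger opening in mm; force is the grip in N (None keeps the last); returns when the fingers have stopped.
- ctrl.hold(seconds).
- ctrl.solve_ik(position, orientation): joint angles nearest the present ones, or None.
- sensors.read_state(): the state.
- optics.grab_frame(name): name is "side" or "top" or "wrist"; returns (picture, depth): 480x640x3 uint8, red, green, blue; 480x640 float32, mm along the optical axis (not along the pixel's ray), 0 where there is no reading.
- optics.camera_params(name): a dict with "mtx" (3x3 intrinsics, pixels), "R" (3x3) and "t" (3): a world point X has camera coordinates R X + t; the wrist camera has in their place "T_tool_cam" (4x4, takes a point from camera to tool coordinates, whose origin is the TCP and whose axes are the flange's). Camera axes: x right, y down, z forward; pixel columns grow to the right and rows downward; lengths in mm; the calibration is good to about 2 mm. The wrist camera is an equidistant fisheye: a pixel r from the principal point sees the ray r / f radians off the axis. A picture is of the moment at which its call begins: read the wrist's pose just before it. camera_params takes no time and is no camera call.
A pose or a line that the arm cannot do raises ctrl.MotionError and nothing moves.
- ctrl.finish_job(): hands the job in; it is judged then, once.
The state is a dict: "t": time; "q": joint angles; "qvel": joint speeds; "tau": joint torques, N m; "eef_pos": TCP position; "eef_rot": TCP orientation; "force": force on the tool from outside, world axes, zero at the start; "wrist_torque": the same for the moment, N m; "grip_width": finger opening in mm; "grasp_force": force on a finger pad.
Only numpy, scipy, OpenCV 4.12 (cv2) and the standard library are available. Lean on these libraries where they do the work, as an engineer would, in place of code of your own. Each camera call takes 0.05 s, during which the arm holds its last target. There are 200 camera calls.

## Working session

There is one attempt and no reset: what is moved stays moved. The work goes in short steps, each a Python script; the robot and the scene stay as the last script left them, time stands still between calls to the robot, and variables do not carry over. Pictures are saved under pics/ and viewed, at most 10 in all, crops included, and the job is handed in when it is done.

```bash
ls; mkdir -p pics; python3 - <<'E'
from plant import ctrl,sensors,optics
import cv2,numpy as np
np.set_printoptions(precision=4,suppress=True)
for n in("top","side"):
    p,d=optics.grab_frame(n); cv2.imwrite(f"pics/{n}0.png",p[:,:,::-1]); np.savez(f"{n}0.npz",p=p,d=d)
    c=optics.camera_params(n); print(n,c["mtx"],c["R"],c["t"])
print(sensors.read_state()["t"],ctrl.tcp_to_tips)
E
```

```text
pics
top [[441.0197   0.     318.1789]
 [  0.     441.0197 239.4768]
 [  0.       0.       1.    ]] [[-0.0107 -0.9995 -0.029 ]
 [-0.986   0.0153 -0.1658]
 [ 0.1662  0.0268 -0.9857]] [ 48.913  584.4051 817.5345]
side [[488.7714   0.     319.5703]
 [  0.     488.7714 240.5907]
 [  0.       0.       1.    ]] [[ 0.868  -0.4959 -0.0241]
 [-0.2992 -0.4837 -0.8225]
 [ 0.3962  0.7212 -0.5682]] [-490.5067  239.6232  787.9087]
0.1 25.0
```

View pics/top0.png

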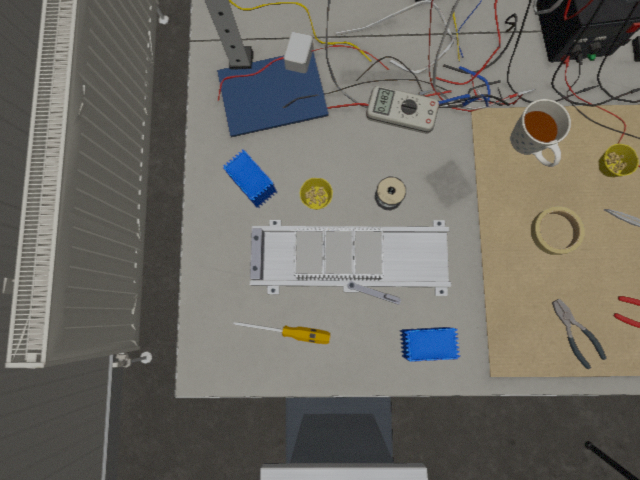

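View pics/side0.png

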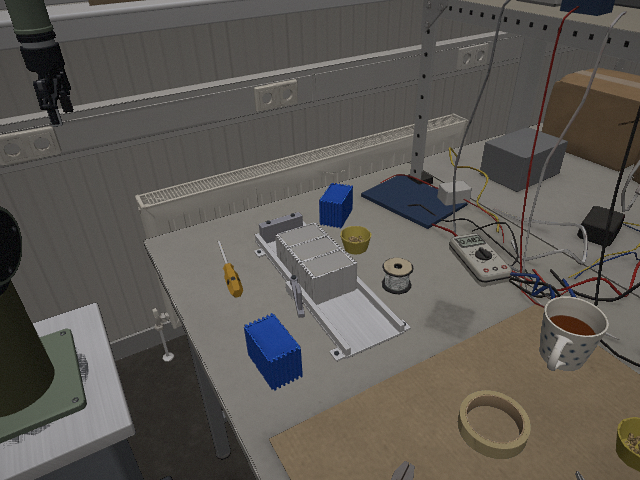

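The top view shows the channel spanning (250..450, 227..288), with the stop at (256,255) and the bare-aluminium row at (297..383, 230..278). The keeper pivot is at (352,286), with the arm running to about (399,299). The tub is at (316,193), the spool at (391,192) and the screwdriver at (300,333). Possible mix-ups with the cases are the blue finned boxes at (249,178) and (430,344), and the grey flat patch at (450,183). I choose the three bare-aluminium boxes inside the channel. Next I'll measure with the depth heights and one close crop.

```bash
cat > vis.py <<'E'
import numpy as np,cv2
from plant import optics
def cloud(n,d):
    c=optics.camera_params(n);K,R,t=c["mtx"],np.array(c["R"]),np.array(c["t"])
    v,u=np.mgrid[:480,:640]
    P=np.stack([(u-K[0,2])/K[0,0]*d,(v-K[1,2])/K[1,1]*d,d],-1)
    W=(P-t)@R; W[d<=0]=np.nan
    return W
def ray(n,uv,z):
    c=optics.camera_params(n);K,R,t=c["mtx"],np.array(c["R"]),np.array(c["t"])
    o=-R.T@t; r=R.T@np.linalg.inv(K)@np.array([uv[0],uv[1],1.]); return o+r*(z-o[2])/r[2]
def rect(W,sel,umin,umax,vmin,vmax):
    m=np.zeros(sel.shape,np.uint8); m[vmin:vmax,umin:umax]=sel[vmin:vmax,umin:umax]
    n,l,s,_=cv2.connectedComponentsWithStats(m); i=1+np.argmax(s[1:,4]); k=l==i
    return W[k],k
E
python3 - <<'E'
from vis import *
np.set_printoptions(precision=1,suppress=True)
f=np.load("top0.npz");p,d=f["p"],f["d"];W=cloud("top",d);Z=W[...,2]
print("bench z",np.nanmedian(Z[300:320,260:380]))
for nm,lo,hi,box in(("cases",62,82,(270,400,215,300)),("stop",44,60,(240,275,215,300)),("chan",3,31,(235,470,210,300)),("blueR",50,90,(390,470,315,375))):
    P,k=rect(W,(Z>lo)&(Z<hi),*box)
    r=cv2.minAreaRect(P[:,:2].astype(np.float32))
    print(nm,len(P),"zmed",np.median(P[:,2]),"c",np.array(r[0]),"size",np.array(r[1]),"ang",r[2]); print(cv2.boxPoints(r).ravel())
c=cv2.resize(p[205:310,235:470],None,fx=3.4,fy=3.4,interpolation=cv2.INTER_CUBIC);cv2.imwrite("pics/crop.png",c[:,:,::-1])
for y in range(282,306,2): print(y,Z[y,340:404:3])
E
```

```text
bench z -0.030962122177199375
cases 4272 zmed 70.11128452101113 c [556.7   2.1] size [169.2  97.4] ang 88.67399597167969
[506.1 -81.3 603.5 -83.6 607.4  85.5 510.   87.8]
stop 536 zmed 52.14175744339861 c [560.3 164. ] size [20.4 99.3] ang 88.60617065429688
[510.4 155.  609.7 152.6 610.2 172.9 510.9 175.4]
chan 6999 zmed 6.91109562247253 c [556.8 -21.1] size [410.  158.6] ang 88.75096130371094
[ 473.  -224.3  631.6 -227.8  640.5  182.1  482.   185.6]
blueR 1625 zmed 63.87448072987619 c [ 383.3 -167.1] size [56.3 97.4] ang 2.6139073371887207
[ 353.  -119.8  357.4 -217.   413.6 -214.5  409.2 -117.2]
282 [23.9 23.5 28.7 39.1 37.4 25.3 27.1 21.7 23.5 25.9 22.1 24.9 22.7 22.8
 21.5 25.8 25.1 22.3 22.8 23.5 25.6 22.6]
284 [23.  22.5 23.6 38.  43.5 38.  36.2 26.4 24.5 25.2 26.4 23.8 24.  26.6
 23.9 23.7 25.1 23.3 23.5 22.9 24.2 24.2]
286 [ 2.8  0.3 24.6 35.9 44.8 38.4 38.  37.  36.2 12.8  9.1 12.  13.4 13.9
 16.2 16.4 15.3 14.5 18.  18.7 18.6 19.7]
288 [ 0.  -0.  22.1 36.4 37.6 38.7 36.7 35.4 35.9 35.2 35.9 -4.1 -2.1 -1.
 -0.9 -3.2 -1.1  0.3 -0.3 -0.7 -1.9  1.6]
290 [-0.1 -1.7 25.1 23.1 25.
[... 206 characters left out ...]
294 [-2.3 -0.4 -0.8 -1.4 -0.8 -1.5  0.4 -0.7  2.4  3.  38.1 36.  37.7 35.9
 35.9 54.5 77.8 -0.4  2.  -0.9  1.5 -3.4]
296 [-1.4 -1.   0.5  0.5  1.2 -1.5  0.1 -0.8 -2.4 -2.3 -3.4  2.4 35.4 36.7
 38.5 66.5 79.9 79.  76.5 -2.   1.   0.2]
298 [ 0.4 -0.7  0.6 -5.2 -1.1 -0.8 -0.4 -0.  -0.3 -1.   3.4 -1.1  5.1  0.4
 35.1 44.9 70.3 77.2 78.1 77.8 -1.1  0.5]
300 [ 3.2  0.2 -0.  -1.5  0.5 -1.9  1.7 -1.7 -0.6  1.9 -1.3  0.5 -1.8  0.8
  0.2  0.8 36.3 47.  72.2 74.5 35.7  0. ]
302 [-1.6  0.9 -0.5 -2.1 -0.  -1.1  2.1  1.7 -0.4 -0.4  2.1  0.5 -1.6 -0.
 -2.8 -1.   1.3  0.8 35.9 36.4 36.4 -1. ]
304 [ 2.5  1.1 -1.1 -0.5 -2.3 -1.1  3.7 -2.5 -0.7 -0.3  1.   0.4  1.8  1.3
  1.   0.6 -0.3  1.4 -0.2  1.1 -1.3  0.4]
```

View pics/crop.png

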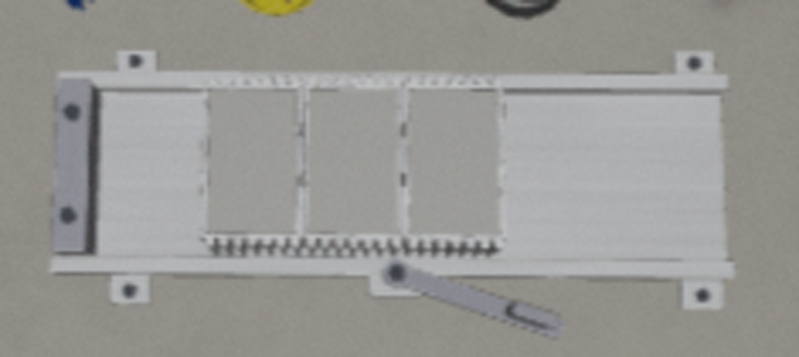

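The crop confirms the choice: three bare-aluminium cases in the channel, the stop on the left, and the keeper open on the near side with its pivot at crop (397,272) and tab at about (530,315). The sizes check out at 169x97 for the row, 99 wide for the stop, and heights of 70 and 52. The gap to the stop is about 67 mm. Next I'll compute the frame and keeper angle and check reach.

```bash
cat > frame.py <<'E'
import numpy as np
from plant import ctrl,sensors
S=np.array([560.05,153.8]); a=0.0233
X=np.array([np.sin(a),np.cos(a)]); Y=np.array([-X[1],X[0]])
def w(x,y,z): return np.r_[S+(x-175)*X+y*Y,z]
def ch(P): d=np.asarray(P)[...,:2]-S; return np.stack([d@X+175,d@Y],-1)
def rot(dx,dy,tilt=0):   # tool x along channel direction (dx,dy), fingertips tilted towards it
    h=np.r_[dx*X+dy*Y,0]; up=np.array([0,0,1.]); z=np.sin(tilt)*h-np.cos(tilt)*up; x=np.cos(tilt)*h+np.sin(tilt)*up
    return np.c_[x,np.cross(z,x),z]
def keep(th,back,z,r=78):  # pusher pose `back` mm behind keeper's mid-plane
    A=np.array([-np.cos(th),-np.sin(th)]); D=np.array([np.sin(th),-np.cos(th)])
    p=np.array([-3,60])+r*A-back*D; return w(p[0],p[1],z),rot(*D)
E
python3 - <<'E'
from vis import *; from frame import *
np.set_printoptions(precision=2,suppress=True)
f=np.load("top0.npz");W=cloud("top",f["d"]);Z=W[...,2]
P,k=rect(W,(Z>70)&(Z<84),370,410,286,310); t=ch(np.median(P,0)); 
Q,k=rect(W,(Z>30)&(Z<84),340,410,280,310); q=ch(Q)
print("tab",t,"r",np.hypot(*(t-[-3,60])),"th",np.arctan2(60-t[1],-(t[0]+3)))
l=cv2.fitLine(Q[(Z[k]<42)][:,:2].astype(np.float32),cv2.DIST_HUBER,0,.01,.01).ravel();v=np.array([l[:2]@X,l[:2]@Y]);print("bar dir",v,np.arctan(-v[1]/-v[0]),"ext",q.min(0),q.max(0))
print("pivot px->",ch(ray("top",(235+397/3.4,205+272/3.4),44)))
R,k=rect(W,(Z>62)&(Z<82),270,400,215,300);r=ch(R);print("row",np.percentile(r,[.5,50,99.5],0))
R,k=rect(W,(Z>3)&(Z<31),235,470,210,300);r=ch(R)
b=np.abs(r[:,0]+120)<40; wl=r[b&(R[:,2]>20)]; print("walls y far/near",np.percentile(wl[wl[:,1]<0,1],[2,98]),np.percentile(wl[wl[:,1]>0,1],[2,98]),"x",np.percentile(r[:,0],[.3,99.7]))
print(sensors.read_state()["q"])
T=[(w(-110,0,200),rot(1,0,.15)),(w(-110,0,46),rot(1,0,.15)),(w(-15,0,46),rot(1,0,.15))]+[keep(th,b,z) for th,b,z in((-.3,35,200),(-.3,35,70),(0,15,70),(.8,15,70),(1.57,15,70))]
for p,R in T: print(p,ctrl.solve_ik(p,R))
E
```

```text
tab [-76.12  84.12] r 76.99391829611474 th -0.3186060937886301
bar dir [ 0.94 -0.35] -0.35330091596227636 ext [-98.84  52.3 ] [ 3.93 95.79]
pivot px-> [-3.1  60.59]
row [[-60.44 -47.84]
 [ 22.47   0.76]
 [106.76  47.82]]
walls y far/near [-60.96 -50.75] [50.01 59.94] x [-198.89  195.3 ]
[ 1.06  0.21  1.54 -0.    1.39 -0.15]
[ 553.41 -131.12  200.  ] [-0.46  0.24  1.56  0.14  1.4  -0.47]
[ 553.41 -131.12   46.  ] [-0.46  0.43  1.67  0.15  1.11 -0.51]
[555.62 -36.15  46.  ] [-0.3   0.4   1.72  0.16  1.07 -0.36]
[437.95 -85.59 200.  ] [-0.39 -0.05  1.87 -0.    1.31  1.51]
[437.95 -85.59  70.  ] [-0.39  0.14  1.99 -0.    1.01  1.51]
[ 479.11 -100.38   70.  ] [-0.38  0.22  1.88 -0.    1.03  1.21]
[539.89 -88.9   70.  ] [-0.32  0.33  1.74 -0.    1.07  0.47]
[573.54 -39.63  70.  ] [-0.22  0.38  1.67 -0.    1.09 -0.2 ]
```

Everything agrees: walls at ±50/±60, pivot at (-3.1, 60.6), row from -60.5 to 106.8, keeper at about -0.33. Now I'll push the row.

```bash
python3 - <<'E'
from frame import *
np.set_printoptions(precision=1,suppress=True)
R=rot(1,0,.15)
ctrl.gripper_to(40)
ctrl.move_ptp(w(-110,0,200),R)
ctrl.move_l(w(-110,0,44),vel=120)
def st(n): s=sensors.read_state(); print(n,round(s["t"],2),ch(s["eef_pos"]),s["eef_pos"][2],"F",s["force"],"grip",s["grip_width"])
st("down")
print(ctrl.move_l(w(-25,0,44),vel=30,threshold=25)); st("pushed")
print(ctrl.move_l(w(8,0,44),vel=15,threshold=12)); st("end")
import cv2; from plant import optics
p,d=optics.grab_frame("side");cv2.imwrite("pics/s1.png",cv2.resize(p[180:380,200:440],None,fx=3,fy=3)[:,:,::-1])
E
```

```text
down 4.73 [-110.4   -0.8] 44.97459992419266 F [-0.3 -0.2 -0.5] grip 39.82584335050709
False
pushed 7.72 [-26.7  -0.4] 44.06349517878316 F [ 0.3 -5.6 -0.8] grip 40.15221417145168
True
end 9.4 [-2.1 -0.8] 43.88887949809285 F [ 0.1 -2.1  1.4] grip 39.70430195365093
```

View pics/s1.png

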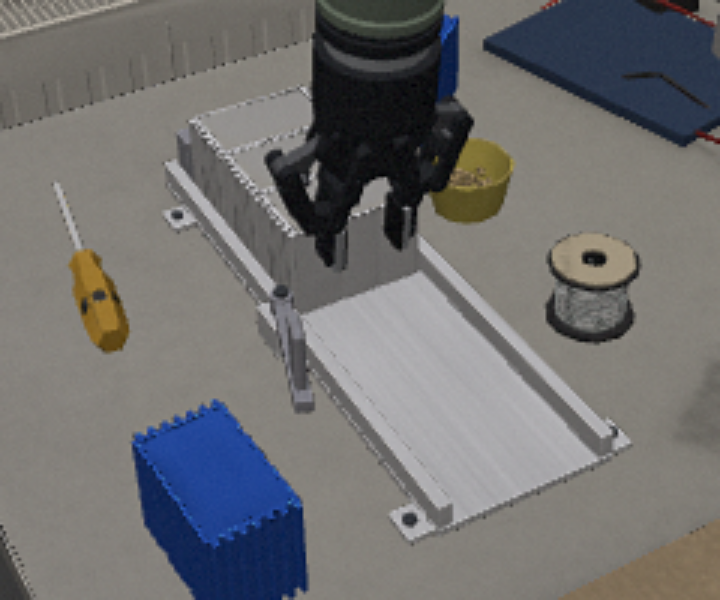

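The row stands against the stop, with the keeper still open at crop (290,350) and the fingers low on the rear case. I'll press once more to confirm it's home, then back off and measure.

```bash
python3 - <<'E'
from frame import *; from vis import *
np.set_printoptions(precision=1,suppress=True)
def st(n): s=sensors.read_state(); print(n,round(s["t"],2),ch(s["eef_pos"]),"F",s["force"])
ctrl.hold(.3); st("a")
print(ctrl.move_l(w(10,0,44),vel=12,threshold=25)); st("press")
p0=sensors.read_state()["eef_pos"]
c=ch(p0); ctrl.move_l(w(c[0]-6,0,44),vel=15); ctrl.move_l(w(-100,0,44),vel=100)
th=-.33; p,R=keep(th,35,200)
ctrl.move_l(w(-110,0,180),vel=200); ctrl.move_ptp(p,R); ctrl.gripper_to(0); st("at keeper")
p,d=optics.grab_frame("top"); cv2.imwrite("pics/t1.png",cv2.resize(p[205:310,235:470],None,fx=3.4,fy=3.4,interpolation=cv2.INTER_CUBIC)[:,:,::-1])
W=cloud("top",d);Z=W[...,2]
Q,k=rect(W,(Z>62)&(Z<82),240,400,215,275);r=ch(Q);print("row",np.percentile(r,[.5,50,99.5],0))
E
```

```text
a 9.75 [-2.  -0.5] F [ 1.  -1.8  1.4]
True
press 10.44 [-2.2 -0.5] F [-0.7 -2.1  2.2]
at keeper 15.08 [-65.5 118.3] F [ 0.1  0.3 -0.1]
row [[  9.1 -47.9]
 [ 91.7  -1.6]
 [174.3  43.1]]
```

View pics/t1.png

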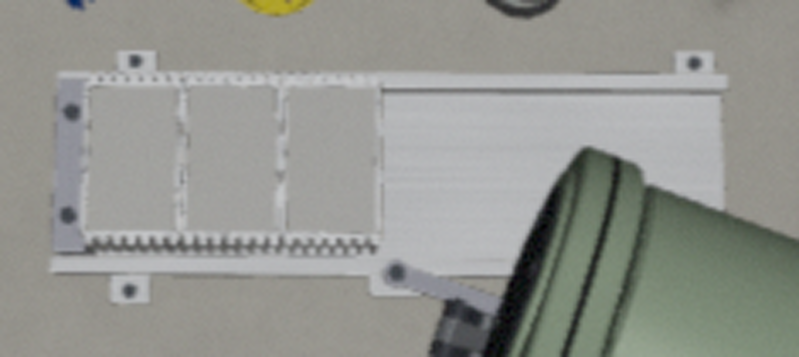

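The row is flush with the stop (px 82) and closed. The rear face is at about +8 mm, and two presses halted at the same spot, so it's home. Now I'll swing the keeper.

```bash
python3 - <<'E'
from frame import *; from vis import *
np.set_printoptions(precision=1,suppress=True)
def st(n): s=sensors.read_state(); print(n,round(s["t"],2),ch(s["eef_pos"]),"F",s["force"])
ctrl.move_l(keep(-.33,35,70)[0],vel=120); st("down")
ctrl.move_l(keep(-.33,15,70)[0],vel=40,threshold=15)
for th in np.linspace(-.2,1.5,12):
    p,R=keep(th,14,70)
    if ctrl.move_l(p,R,vel=45,threshold=20): st(f"contact {th:.2f}"); break
st("swept")
if th>1.49:
    p,R=keep(np.pi/2,14,70); ctrl.move_l(p,R,vel=20,threshold=15); st("sq")
    print(ctrl.move_l(keep(np.pi/2,-2,70)[0],vel=12,threshold=10)); st("limit")
p,d=optics.grab_frame("side");cv2.imwrite("pics/s2.png",cv2.resize(p[180:380,200:440],None,fx=3,fy=3)[:,:,::-1])
E
```

```text
down 16.37 [-65.7 117.6] F [-0.3 -0.2  1.5]
swept 22.09 [-22.6 -16.8] F [ 0.3 -0.  -0.6]
sq 22.52 [-17.3 -18. ] F [-0.8 -0.8 -0.2]
True
limit 23.05 [-17.3 -17.8] F [ 0.4 -1.1  1.4]
```

View pics/s2.png

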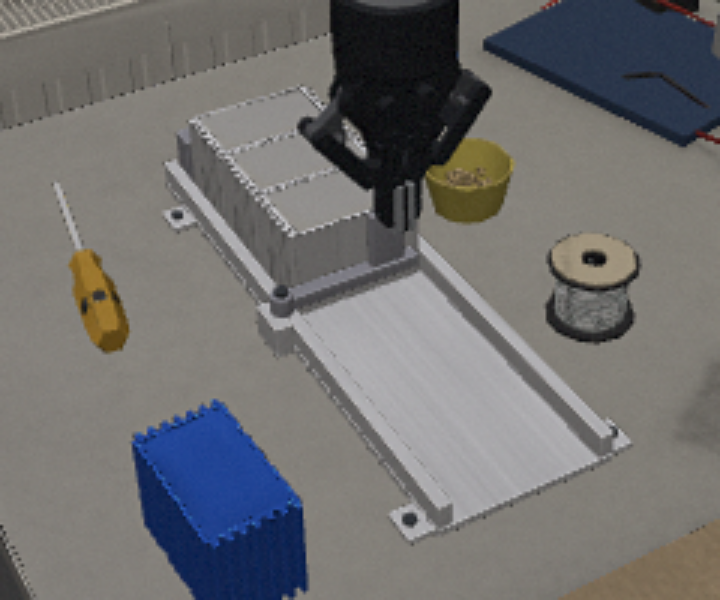

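The keeper lies square across the channel behind the row, from crop (280,295) to (415,260). I'll back off and verify from the top.

```bash
python3 - <<'E'
from frame import *; from vis import *
np.set_printoptions(precision=3,suppress=True)
p=keep(np.pi/2,24,70)[0]
ctrl.move_l(p,vel=20); ctrl.move_l(w(-70,-18,75),vel=80); ctrl.move_l(w(-70,-18,200),vel=150)
q=list(sensors.read_state()["q"]); q[0]-=.6; ctrl.set_joints(q); ctrl.hold(.5)
s=sensors.read_state(); print(s["t"],s["force"])
pc,d=optics.grab_frame("top"); cv2.imwrite("pics/t2.png",cv2.resize(pc[140:360,215:475],None,fx=2.7,fy=2.7,interpolation=cv2.INTER_CUBIC)[:,:,::-1])
W=cloud("top",d);Z=W[...,2];c=ch(np.nan_to_num(W))
Q,k=rect(W,(Z>62)&(Z<82)&(c[...,0]>5),240,400,215,275);r=ch(Q);print("row",np.percentile(r,[.5,50,99.5],0))
m=(Z>29)&(Z<43)&(c[...,0]>-25)&(c[...,0]<6)&(c[...,1]>-42)&(c[...,1]<50); pts=c[m].astype(np.float32)
l=cv2.fitLine(pts,cv2.DIST_HUBER,0,.01,.01).ravel(); print(len(pts),"bar",l,"th",np.pi/2+np.arctan(l[0]/l[1]))
E
```

```text
27.2 [ 0.135 -0.167 -0.868]
row [[  9.138 -47.835]
 [ 91.713  -1.469]
 [174.266  43.086]]
196 bar [ 0.048 -0.999 -2.458 15.376] th 1.5226191
```

View pics/t2.png

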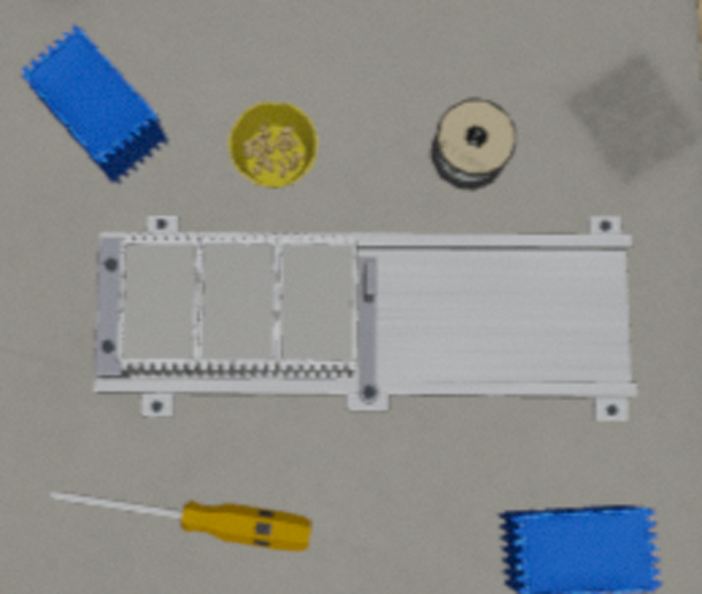

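The row is flush and closed. The keeper is vertical in the picture, parallel to the stop (pivot at px (369,392), tip at (369,257)), so it's at its limit. The bystanders haven't moved.

```bash
python3 -c "
from plant import ctrl
print(ctrl.finish_job())"
```

```text
the job is handed in; nothing more can be done
None
```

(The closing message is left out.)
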